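# Index the guard disc and hold the recessed reset button down

### The arm

A 6-joint arm with a two-finger parallel gripper is mounted at the origin on a cart in front of the work surface, level with it; the furniture and walls round the work are solid. World frame = base frame: x ahead of the robot, y to its left, z up, the work surface at z = 0. Lengths are in m, angles in degrees, forces in N, time in s.
With the tool pointing down it reaches from about 0.25 to 0.725 m from the base axis. Payload 9.7 kg.
Tool frame: the origin (TCP) lies on the mounting face of the last link; the fingertips stand 173 mm ahead of it and the grasp point (between the pads) lies 155 mm ahead of it; z points along the fingers, y is the line along which they close (so a half turn about z gives the same grasp; the last joint's range is limited). The gripper opens to 85 mm and grips with 20 to 120 N. Pads are 22 mm wide; open, the fingers measure 114 mm over their backs; the gripper's body (76 mm by 85 mm) begins 54 mm behind the grasp point. The pads swing forward as they close: fully open they stand 13 mm farther back than shut.
Start: joints at [0, 4.979, 10.078, 95.1, 0, 90], TCP at [0.55, 0, 0.405] pointing down, gripper open.
Joint ranges: [-179.16, 179.16], [-48.56, 103.87], [-65.8, 70.77], [-126.05, 130.52], [-82.76, 87.17], [-180, 180]. Speed limits (degrees/s): [127.2, 127.2, 147.25, 180, 180, 180].

### API

Orientations are given as [roll, pitch, yaw] about the fixed x, y, z axes, in that order (R = Rz(yaw) Ry(pitch) Rx(roll)).
In Python, from workcell import bot, camera, camera_model, outline_of, pinpoint gives the robot as it stands.
- The arm moves only by the tool move_arm, never from a script. Its arguments are lists of equal length, an entry for each row: "jaw": the closure, from 0 (fully open) to 1 (shut); "delta_pos": the shift along the world's x, y, z in m, a list of three; "yaw": the turn about the world's z in rad. In form: {"jaw": [jaw, ...], "delta_pos": [[dx, dy, dz], ...], "yaw": [yaw, ...]}. A call has 1 to 10 rows; each row shifts and turns the commanded pose from where the row before left it; what a row does not reach is not made up. A row lasts 1/12 s, in which the tool goes at most 41.7 mm and 7.16 degrees, less where a joint would pass 70% of its speed; a pose out of reach is approached as far as the arm can. A call with a gripper value outside its range is refused whole. The fingers move at their own pace and stop on an object; "force" is the grip in N (left out, the last holds). Time passes only in rows, so rows that do not move let the fingers close. It gives the time, the measured TCP pose, the force, the opening and the grip force at its end, in the units of the state.
- bot.get_obs(): the state, without advancing time (a new reading comes with each control period).
- camera(name): name is "scene" or "side" or "wrist"; returns the picture (384x512x3 uint8, red, green, blue); there is no depth.
- camera_model(name): a dict with "fx", "fy", "cx", "cy" (pixels), "k1" (the pictures are not rectified: a ray, as slopes to the right and down, at radius r is drawn at 1 + k1 r^2 times it, then the intrinsics apply), "R" (3x3) and "t" (3): a world point X has camera coordinates R X + t. Camera axes: x right, y down, z forward; pixel columns grow to the right and rows downward; lengths in m; the calibration is good to about 2 mm. A picture is of the moment at which its call begins: read the wrist's pose just before it. camera_model takes no time and is no camera call; for the wrist camera it gives the pose at the moment of the call.
- bot.job_done(): hands the job in; it is judged then, once.
Trained networks look in the newest picture that a camera, given by its name, has taken for a name from the list of things; names that differ only in an ending like _2 or _b are one class to them, and where a whole thing is asked for, a point or a joint stands for the part that bears it (a point fixed in the world has none). Each returns a list of dicts, best first, with "confidence" (0 to 1); they miss things now and then, are a little off and sometimes report something else, mostly with a low value. They report only what shows in the picture. A call takes as long as a camera call.
- outline_of(camera, thing): "mask" (384x512 bool, what is visible of it) and "xy" ([column, row] in pixels, amid what is visible of it).
- pinpoint(camera, thing): "xy" ([column, row] in pixels: a listed point, or the origin of a listed thing).
The state is a dict: "time": time; "q": joint angles; "qd": joint speeds; "joint_efforts": joint torques, N m; "ee_pos": TCP position; "tcp_rot": TCP orientation; "wrist_force": force on the tool from outside, world axes, zero at the start; "torque": the same for the moment, N m; "opening": finger opening in m; "grasp_force": force on a finger pad.
Only numpy, scipy, OpenCV 4.12 (cv2) and the standard library are available. Lean on these libraries where they do the work, as an engineer would, in place of code of your own. Each camera call takes 0.05 s, during which the arm holds its last target. There are 200 camera calls.

### The job

On the square reset unit, pull up the spring plunger's knob, turn the guard disc clockwise (seen from above) until its hole stands over the recessed reset button, beside the small steel rib on the housing, and let go so that the plunger drops home and locks the disc. Then take the longer of the two screwdrivers out of the wooden stand, reach its tip down through the hole and press the button fully down with it; finish while still gripping the screwdriver and holding the button down. Leave the shorter screwdriver, the brass weight and the jar where they are.

Things in the scene. Friction and masses are not known exactly. Their poses are not given: they have to be found in the camera images.
- guard (a joint): turning guard disc on top of the reset unit, in rad: 0 with its hole over the button (stops at -0.04), growing anticlockwise seen from above, to 1.9. Bare metal disc 140 mm in diameter, 7.5 mm thick, on a grey housing 160 x 160 mm, 55 mm high; a small steel rib stands on the housing's rim beside the button's well. Turns easily (about 1 N at the knob) once the plunger is lifted.
- plunger (a joint): index plunger carried by the disc, across the axis from the hole, in m: 0 fully down (home), at most 0.014 up. It must be up at least 0.0085 to let the disc turn between the parking slot (disc at 1.1 to 1.9) and the working hole (disc within about 0.04 of 0); let go over the land between them, it rests 0.008 up. A spring pulls it down with 3 N at 0, 5 N at 0.014.
- reset_button (a joint): recessed reset button, in m: 0 up, 0.006 fully down; its spring takes 2 N to start and 5 N fully down.
- guard_pivot (a point): axis of the guard disc, at the disc's upper face (63 mm above the bench; a bolt head 7 mm high stands on it)
- guard_hole (a point): centre of the round hole through the disc, 20 mm in diameter, 48 mm from the axis, at the disc's upper face
- button_top (a point): centre of the button's top, 22 mm in diameter, in a well 28 mm wide in the housing, 48 mm from the disc's axis; 28 mm below the disc's upper face when up. Does not turn with the disc.
- knob_grip (a point): middle of the plunger's round black knob: 28 mm in diameter, 31 mm high, 50 mm from the disc's axis, this point 88 mm above the bench when home and 25 mm above the disc. The knob turns freely on its stem, so the fingers need not turn with the disc; nothing else on the disc stands higher than 15 mm.
- stand: fixed wooden block 50 (x) x 130 (y) x 70 mm high, origin at the centre of its underside, with two upright 9 mm through holes at y = +40 and -40 mm in its frame; one screwdriver stands tip down in each, leaning up to a few degrees; either may be in either hole
- long_driver: the longer screwdriver, 205 mm: shank 110 mm long and 6.4 mm thick, then a round handle 95 mm long and up to 28 mm thick; 0.06 to 0.13 kg. Stands tip on the bench, the handle from 110 to 205 mm above it. Origin near the middle of its length, 10 mm to one side of its axis; use the two points
- long_driver_tip (a point): end of the longer screwdriver's shank, on its axis
- long_driver_end (a point): end of its handle, on its axis, 205 mm from the tip
- short_driver: bystander: the shorter screwdriver, 160 mm: handle 85 mm long and 25 mm thick, top 160 mm above the bench
- weight: bystander: brass weight, 38 mm in diameter, 66 mm high, origin under its centre
- jar: bystander: sample jar, 54 mm in diameter, 64 mm high, origin under its centre

How it is judged:
By the outcome, as a careful person would: the job done as asked, in the order asked, and still so for the second after the job is handed in, while the arm keeps its last pose, push and grip.
It also fails if it takes over 56 s, if anything falls off the work surface, if the arm or the gripper's body presses on something with over 40 N, if the wrist force passes 120 N, or if a joint passes its speed limit or range.

## Working session

There is one attempt and no reset: what is moved stays moved. The work goes in short steps, Python scripts to look and compute and a tool call to move; the robot and the scene stay as the last step left them, time stands still between calls to the robot, and variables do not carry over. Pictures are saved under pics/ and viewed, at most 13 in all, crops included, and the job is handed in when it is done.

Besides the shell and the picture viewer there is one more tool, called after "Request:" as name(argument=value, ...) on one line, values as JSON. move_arm: Moves the arm, as the interface text tells. Its arguments: {"type":"object","properties":{"jaw":{"type":"array"},"delta_pos":{"type":"array"},"yaw":{"type":"array"},"force":{"type":"number"}},"required":["jaw","delta_pos","yaw"]}

```bash
mkdir -p pics
cat > h.py <<'E'
import numpy as np, cv2
from workcell import bot, camera, camera_model, outline_of, pinpoint
def ray(m,xy):
    d=np.array([(xy[0]-m['cx'])/m['fx'],(xy[1]-m['cy'])/m['fy']]);u=d.copy()
    for _ in range(20): u=d/(1+m['k1']*(u@u))
    R=np.array(m['R']);t=np.array(m['t'])
    v=R.T@np.array([u[0],u[1],1]);return -R.T@t, v/np.linalg.norm(v)
def atz(m,xy,z):
    o,v=ray(m,xy);return o+v*(z-o[2])/v[2]
def tri(obs):
    A=np.zeros((3,3));b=np.zeros(3);L=[]
    for m,xy in obs:
        o,v=ray(m,xy);P=np.eye(3)-np.outer(v,v);A+=P;b+=P@o;L.append((o,v))
    X=np.linalg.solve(A,b)
    return X,[np.linalg.norm((np.eye(3)-np.outer(v,v))@(X-o)) for o,v in L]
E
cat > a.py <<'E'
from h import *
ims={};M={}
for c in ['scene','side','wrist']:
    M[c]=camera_model(c); ims[c]=camera(c); cv2.imwrite(f'pics/{c}0.png',ims[c][:,:,::-1])
Z=dict(guard_pivot=.063,guard_hole=.063,button_top=.035,knob_grip=.088,long_driver_tip=0,long_driver_end=.205,stand=0,weight=0,jar=0,short_driver=.08)
for n,z in Z.items():
    ob=[]
    for c in M:
        r=pinpoint(c,n)
        if r:
            r=r[0];print(n,c,np.round(r['xy'],1),round(r['confidence'],2),np.round(atz(M[c],r['xy'],z),4))
            if r['confidence']>.5: ob.append((M[c],r['xy']))
    if len(ob)>1: X,e=tri(ob);print('   TRI',np.round(X,4),np.round(e,4))
print(bot.get_obs())
cv2.imwrite('pics/all0.png',np.hstack([cv2.resize(ims[c],(400,300)) for c in ['scene','side']])[:,:,::-1])
E
python3 a.py
```

```text
guard_pivot scene [253.1 175.7] 0.62 [0.5884 0.1224 0.063 ]
guard_pivot side [294.1 191.7] 0.63 [0.602  0.1636 0.063 ]
guard_pivot wrist [310.8  16.2] 0.69 [0.594  0.1302 0.063 ]
   TRI [0.5953 0.1309 0.0683] [0.0097 0.0117 0.0026]
guard_hole scene [253.6 165. ] 0.85 [0.6249 0.1818 0.063 ]
guard_hole wrist [287.5  70.1] 0.38 [0.575  0.0857 0.063 ]
button_top wrist [237.2 337.6] 0.61 [ 0.5246 -0.2135  0.035 ]
knob_grip scene [259.  172.5] 0.51 [0.5865 0.0888 0.088 ]
knob_grip side [284.1 196. ] 0.4 [0.5683 0.0808 0.088 ]
knob_grip wrist [288.9  67.4] 0.85 [0.574  0.0862 0.088 ]
   TRI [0.5777 0.0835 0.0923] [0.0047 0.0047]
long_driver_end scene [335.8 202.8] 0.91 [ 0.5211 -0.2866  0.205 ]
long_driver_end side [267.5 228.1] 0.7 [ 0.535  -0.2867  0.205 ]
   TRI [ 0.5344 -0.2724  0.1947] [0.0007 0.0007]
stand scene [313.2 279.8] 0.66 [ 0.5174 -0.2533  0.    ]
stand side [261.2 288.4] 0.94 [ 0.5249 -0.2479  0.    ]
stand wrist [235.2 342.3] 0.6 [ 0.5192 -0.2502  0.    ]
   TRI [ 0.5213 -0.2498 -0.0009] [0.0027 0.0041 0.0023]
weight scene [219.1 260.5] 0.85 [ 0.3724 -0.0985  0.    ]
weight
[... 373 characters left out ...]
89] [0.0021 0.0021]
{'time': 1.65, 'q': array([-4.32268682e-05,  4.97935285e+00,  1.00779750e+01,  9.51008553e+01,
        1.00371693e-03,  9.00006050e+01]), 'qd': array([-0.04899716, -0.00360543, -0.04187704, -0.00662101,  0.03498574,
       -0.01889577]), 'joint_efforts': array([-2.01790376e-04, -5.20095634e+01,  4.64856899e+01,  1.57602775e-03,
       -4.79287428e-05, -3.94423992e-06]), 'ee_pos': array([5.49992334e-01, 1.54008487e-06, 4.04677654e-01]), 'tcp_rot': array([-1.79997767e+02, -1.00369335e-03,  8.99993518e+01]), 'wrist_force': array([0.42609063, 0.17476195, 0.72778267]), 'torque': array([ 0.00408587,  0.04086622, -0.04953912]), 'grasp_force': 0.0, 'opening': 0.08540903937107043}
```

View pics.

View pics/all0.png

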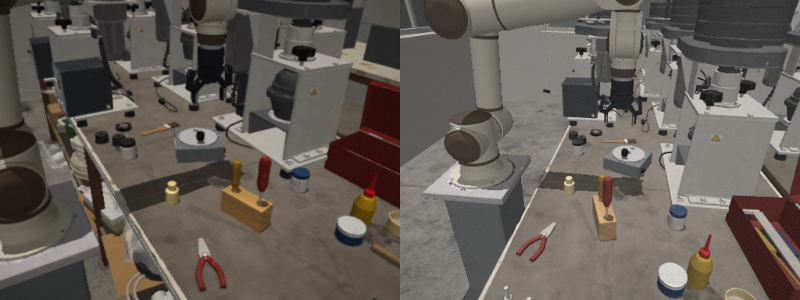

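View pics/wrist0.png

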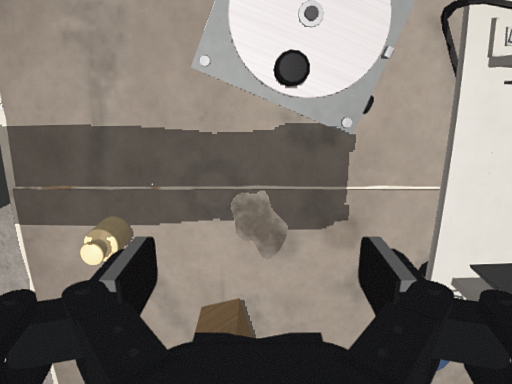

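Request:
move_arm(jaw=[0,0,0,0], delta_pos=[[0.007,0.022,0],[0.007,0.022,0],[0.006,0.021,0],[0,0,0]], yaw=[0,0,0,0])

```text
time: 1.98
ee_pos: [0.5707, 0.0676, 0.4042]
tcp_rot: [-180.0, -0.0, 90.1]
wrist_force: [1.0, -0.9, 0.7]
opening: 0.0855
grasp_force: 0.0
```

```bash
cat > b.py <<'E'
from h import *
import sys
Z=dict(guard_pivot=.063,guard_hole=.063,knob_grip=.088)
m=camera_model('wrist');im=camera('wrist');cv2.imwrite(f'pics/{sys.argv[1]}.png',im[:,:,::-1])
print('cam',-np.array(m['R']).T@np.array(m['t']),'ee',bot.get_obs()['ee_pos'])
for n,z in Z.items():
    for r in pinpoint('wrist',n)[:2]: print(n,np.round(r['xy'],1),round(r['confidence'],2),np.round(atz(m,r['xy'],z),4))
E
python3 b.py w1
```

```text
cam [0.57000865 0.13397315 0.37329051] ee [0.57029222 0.0664089  0.40427391]
guard_pivot [283.9  97. ] 0.68 [0.5931 0.1307 0.063 ]
guard_hole [304.5  45.2] 0.73 [0.61   0.1745 0.063 ]
knob_grip [263.6 153.6] 0.57 [0.575  0.0843 0.088 ]
```

View pics/w1.png

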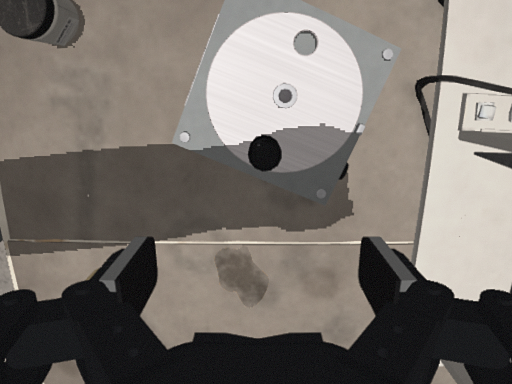

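```bash
cat > c.py <<'E'
from h import *
m=camera_model('wrist')
for n,xy,z in [('bolt',(285,96.3),.07),('hole',(305,42.5),.063),('rib',(361,128),.06),('b1',(388,55),.058),('b2',(184,137),.058),('b3',(321,194),.058),('knobtop',(264.5,153),.1035),('dL',(206,95),.063),('dR',(363,95),.063),('dT',(284,11.5),.063),('dB',(284,174),.063),('machine',(440,100),0),('mach',(440,100),.2)]:
    print(n,np.round(atz(m,xy,z),4))
im=cv2.imread('pics/w1.png');cv2.imwrite('pics/w1c.png',cv2.resize(im[0:210,170:400],None,fx=2.6,fy=2.6,interpolation=cv2.INTER_CUBIC))
E
python3 c.py
```

```text
bolt [0.5929 0.1279 0.07  ]
hole [0.6099 0.1733 0.063 ]
rib [0.6642 0.0999 0.06  ]
b1 [0.685  0.1647 0.058 ]
b2 [0.501  0.0913 0.058 ]
b3 [0.6305 0.0361 0.058 ]
knobtop [0.5747 0.084  0.1035]
dL [0.5235 0.1291 0.063 ]
dR [0.6631 0.1295 0.063 ]
dT [0.5916 0.1984 0.063 ]
dB [0.5939 0.0572 0.063 ]
machine [0.7684 0.1256 0.    ]
mach [0.6619 0.1284 0.2   ]
```

View pics/w1c.png

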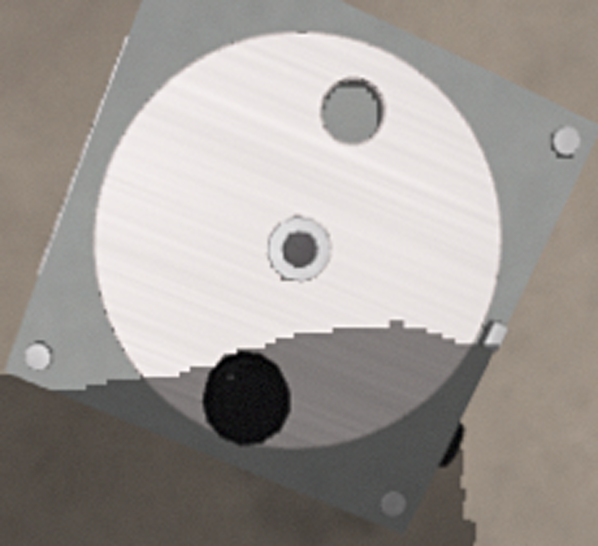

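Request:
move_arm(jaw=[0,0,0,0.3,0.3,0.3,0.3], delta_pos=[[0.0025,0.01,-0.03],[0.002,0.009,-0.03],[0,0,-0.03],[0,0,-0.03],[0,0,-0.025],[0,0,-0.015],[0,0,0]], yaw=[0,0,0,0,0,0,0], force=40)

```text
time: 2.77
ee_pos: [0.5733, 0.0829, 0.241]
tcp_rot: [-179.7, 0.1, 89.9]
wrist_force: [-0.2, 0.1, -0.6]
opening: 0.0595
grasp_force: 0.0
```

```bash
python3 b.py w2
```

```text
cam [0.57272795 0.14921507 0.20998758] ee [0.57383677 0.08309767 0.24339455]
guard_pivot [308.5 134.3] 0.75 [0.5937 0.1318 0.063 ]
knob_grip [264.7 258.8] 0.86 [0.5747 0.0858 0.088 ]
```

View pics/w2.png

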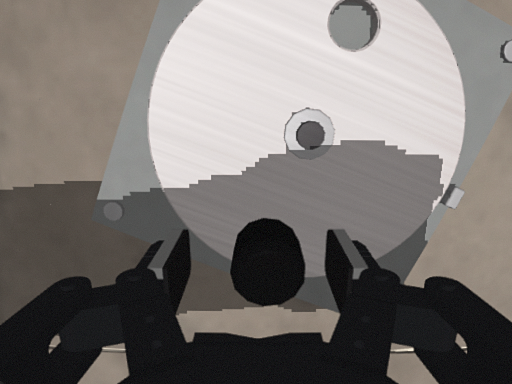

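The knob (267,262) stands centred between the pads (x 185 and 330). Close on it.

Request:
move_arm(jaw=[1,1,1,1,1,1], delta_pos=[[0.001,0.0015,0],[0,0,0],[0,0,0],[0,0,0],[0,0,0],[0,0,0]], yaw=[0,0,0,0,0,0], force=50)

```text
time: 3.47
ee_pos: [0.5758, 0.0856, 0.2459]
tcp_rot: [179.9, -0.0, 90.0]
wrist_force: [-0.0, -0.2, 6.2]
opening: 0.026
grasp_force: 49.0
```

Request:
move_arm(jaw=[1,1,1,1,1], delta_pos=[[0,0,0.004],[0,0,0.004],[0,0,0.0035],[0,0,0],[0,0,0]], yaw=[0,0,0,0,0])

```text
time: 3.88
ee_pos: [0.5755, 0.0857, 0.256]
tcp_rot: [-180.0, -0.0, 90.0]
wrist_force: [1.9, 4.4, -5.1]
opening: 0.0256
grasp_force: 49.5
```

Request:
move_arm(jaw=[1,1,1,1,1,1,1,1,1,1], delta_pos=[[0,0,0.001],[-0.0077,0.004,0],[-0.0069,0.0054,0],[-0.0059,0.0064,0],[-0.0046,0.0074,0],[-0.0033,0.008,0],[-0.0019,0.0085,0],[-0.0003,0.0088,0],[0.0011,0.0086,0],[0,0,0]], yaw=[0,0,0,0,0,0,0,0,0,0])

```text
time: 4.72
ee_pos: [0.5459, 0.1444, 0.2569]
tcp_rot: [-179.9, -0.1, 90.1]
wrist_force: [1.0, 0.8, -4.7]
opening: 0.0262
grasp_force: 50.1
```

```bash
python3 b.py w3
```

```text
cam [0.54531465 0.21072077 0.22606144] ee [0.5458482  0.14379774 0.25683742]
guard_pivot [350.2 251.8] 0.92 [0.594  0.1303 0.063 ]
guard_hole [430.6 266.9] 0.57 [0.6394 0.1207 0.063 ]
knob_grip [254.7 261.4] 0.63 [0.544 0.138 0.088]
```

View pics/w3.png

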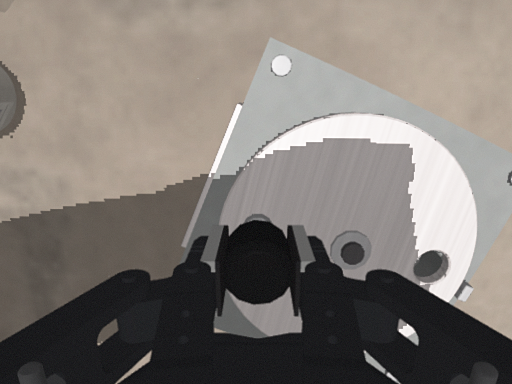

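Request:
move_arm(jaw=[1,1,1,1], delta_pos=[[0.001,0.004,0],[0.0015,0.0043,0],[0,0,0],[0,0,0]], yaw=[0,0,0,0])

```text
time: 5.25
ee_pos: [0.5484, 0.1513, 0.257]
tcp_rot: [-179.9, -0.0, 90.0]
wrist_force: [-4.1, 3.9, -5.0]
opening: 0.0262
grasp_force: 50.1
```

```bash
python3 b.py w4
python3 - <<'E'
import cv2
im=cv2.imread('pics/w4.png');cv2.imwrite('pics/w4c.png',cv2.resize(im[130:360,200:512],None,fx=2.5,fy=2.5,interpolation=cv2.INTER_CUBIC))
E
```

```text
cam [0.54783184 0.21763192 0.22609629] ee [0.54834679 0.15120901 0.2570287 ]
guard_pivot [346.7 259.3] 0.96 [0.5949 0.1327 0.063 ]
guard_hole [419.2 290.4] 0.59 [0.6375 0.1129 0.063 ]
knob_grip [256.3 262.5] 0.6 [0.5471 0.1443 0.088 ]
```

View pics/w4c.png

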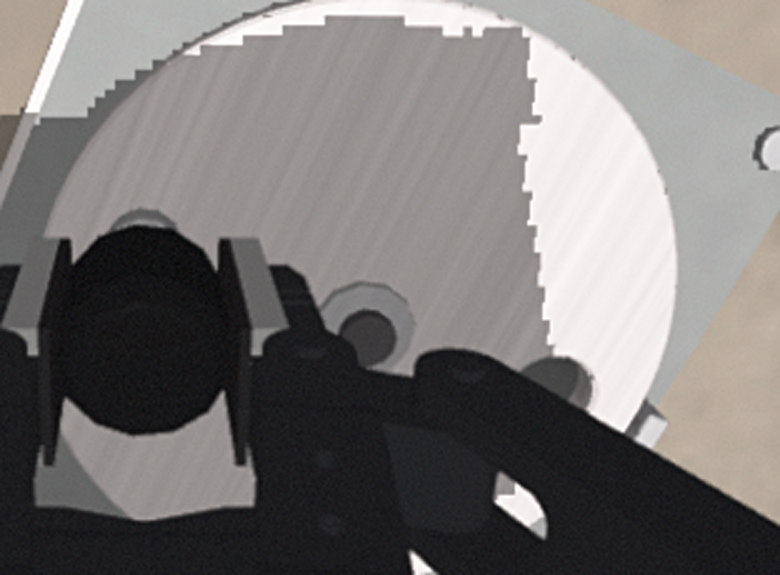

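Request:
move_arm(jaw=[1,1,1,1], delta_pos=[[0,0,-0.002],[0,0,-0.002],[0,0,-0.002],[0,0,0]], yaw=[0,0,0,0], force=30)

```text
time: 5.78
ee_pos: [0.5483, 0.151, 0.2508]
tcp_rot: [-179.9, -0.0, 90.0]
wrist_force: [-5.1, 3.1, -4.5]
opening: 0.0266
grasp_force: 50.2
```

Request:
move_arm(jaw=[1,1,1,1], delta_pos=[[0,0,-0.002],[0,0,-0.002],[0,0,-0.0005],[0,0,0]], yaw=[0,0,0,0])

```text
time: 6.12
ee_pos: [0.5483, 0.151, 0.2467]
tcp_rot: [-180.0, -0.0, 90.0]
wrist_force: [-5.8, 2.6, -3.9]
opening: 0.0265
grasp_force: 50.3
```

Going home. Open gently, rise, and check.

Request:
move_arm(jaw=[0.3,0.3,0.3,0.3,0.3,0.3,0.3,0.3,0.3,0.3], delta_pos=[[0,0,0],[0,0,0],[0,0,0],[0,0,0],[0,0,0.02],[0,0,0.03],[0,-0.02,0.03],[0,-0.02,0.03],[0,-0.02,0.02],[0,0,0]], yaw=[0,0,0,0,0,0,0,0,0,0])

```text
time: 6.95
ee_pos: [0.5488, 0.0885, 0.3822]
tcp_rot: [179.6, -0.0, 89.9]
wrist_force: [0.6, -0.8, 0.7]
opening: 0.0599
grasp_force: 0.0
```

```bash
python3 b.py w5
python3 - <<'E'
from h import *
for c in ['side','scene']: cv2.imwrite(f'pics/{c}5.png',camera(c)[:,:,::-1])
m={c:camera_model(c) for c in ['scene','side','wrist']}
ob=[]
for c in m:
    r=pinpoint(c,'knob_grip')
    if r: print(c,r[0]['xy'],r[0]['confidence']);ob.append((m[c],r[0]['xy']))
print(tri(ob))
E
```

```text
cam [0.54872931 0.15482668 0.35133476] ee [0.54891064 0.08956618 0.37973975]
guard_pivot [311.2 122.4] 0.92 [0.5957 0.1308 0.063 ]
guard_hole [357.  145.1] 0.83 [0.6358 0.1117 0.063 ]
guard_hole [310. 124.] 0.66 [0.5948 0.1295 0.063 ]
knob_grip [249.6  99.1] 0.9 [0.5447 0.1503 0.088 ]
scene [235.4, 168.9] 0.5
side [277.6, 186.7] 0.43
wrist [249.6, 99.1] 0.9
(array([0.54444285, 0.15161264, 0.08275753]), [np.float64(0.0035329742609152472), np.float64(0.0012345360782349255), np.float64(0.0035122662440619555)])
```

View pics/w5.png

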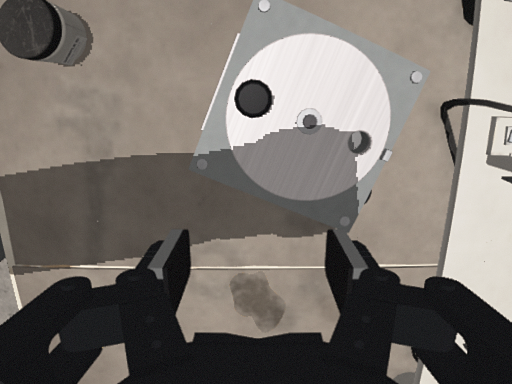

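Request:
move_arm(jaw=[0,0,0,0,0,0,0,0,0,0], delta_pos=[[0,-0.03,0.02],[0,-0.037,0.015],[0,-0.04,0.005],[-0.003,-0.04,0],[-0.003,-0.04,0],[-0.003,-0.04,0],[-0.003,-0.04,0],[-0.003,-0.04,0],[-0.003,-0.04,0],[-0.003,-0.04,0]], yaw=[0,0,0,0,0,0,0,0,0,0])

```text
time: 8.23
ee_pos: [0.5271, -0.2978, 0.4164]
tcp_rot: [-180.0, -0.0, 90.0]
wrist_force: [0.2, 1.8, 0.3]
opening: 0.0852
grasp_force: 0.0
```

Request:
move_arm(jaw=[0,0,0], delta_pos=[[0,-0.02,0],[0,0,0],[0,0,0]], yaw=[0,0,0])

```text
time: 8.48
ee_pos: [0.5274, -0.3171, 0.4157]
tcp_rot: [-179.9, -0.1, 89.9]
wrist_force: [-0.8, 0.4, 0.2]
opening: 0.0859
grasp_force: 0.0
```

```bash
cat > d.py <<'E'
from h import *
import sys
M={c:camera_model(c) for c in ['scene','side','wrist']}
for c in M:
    im=camera(c);cv2.imwrite(f'pics/{sys.argv[1]}{c}.png',im[:,:,::-1])
print(bot.get_obs()['ee_pos'])
for n,z in [('long_driver_end',.205),('long_driver_tip',0.),('stand',0),('short_driver',.08)]:
    ob=[]
    for c in M:
        r=pinpoint(c,n)
        if r:
            r=r[0];print(n,c,np.round(r['xy'],1),round(r['confidence'],2),np.round(atz(M[c],r['xy'],z),4))
            if r['confidence']>.4: ob.append((M[c],r['xy']))
    if len(ob)>1: X,e=tri(ob);print('   TRI',np.round(X,4),np.round(e,4))
E
python3 d.py d0
```

```text
[ 0.5277628  -0.31506738  0.41669423]
long_driver_end scene [337.7 205.4] 0.76 [ 0.518  -0.2956  0.205 ]
long_driver_end side [266.8 229.2] 0.87 [ 0.5338 -0.291   0.205 ]
long_driver_end wrist [264.7 172.2] 0.73 [ 0.5305 -0.2922  0.205 ]
   TRI [ 0.53   -0.2895  0.2012] [0.0054 0.0044 0.0035]
stand scene [311.1 280.7] 0.57 [ 0.5117 -0.2534  0.    ]
stand side [259.1 288.6] 0.87 [ 0.5198 -0.2492  0.    ]
stand wrist [247.6  91. ] 0.88 [ 0.5155 -0.2484  0.    ]
   TRI [ 0.517  -0.2477 -0.0041] [0.0018 0.0032 0.0018]
short_driver scene [297.9 237.1] 0.96 [ 0.5087 -0.2     0.08  ]
short_driver side [254.1 252. ] 0.64 [ 0.5015 -0.2088  0.08  ]
short_driver wrist [230.7  33.3] 0.85 [ 0.5041 -0.2014  0.08  ]
   TRI [ 0.5039 -0.2035  0.0804] [0.0033 0.0044 0.0021]
```

View pics/d0wrist.png

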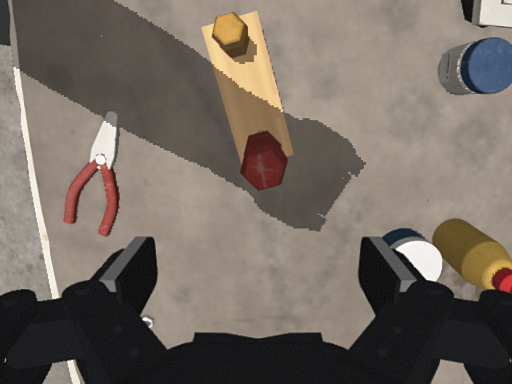

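Request:
move_arm(jaw=[0,0,0,0,0,0.4,0.4], delta_pos=[[0.001,0.013,0],[0.0005,0.0115,-0.01],[0,0,-0.03],[0,0,-0.03],[0,0,-0.02],[0,0,-0.009],[0,0,0]], yaw=[0,0,0,0,0,0,0], force=60)

```text
time: 9.82
ee_pos: [0.5287, -0.2909, 0.3156]
tcp_rot: [-179.8, -0.1, 90.0]
wrist_force: [-0.3, 0.1, 0.9]
opening: 0.0638
grasp_force: 0.0
```

Request:
move_arm(jaw=[0.6,0.6,1,1,1,1,1,1], delta_pos=[[0,0,0],[0,0,0],[0,0,0],[0,0,0],[0,0,0],[0,0,0],[0,0,0],[0,0,0]], yaw=[0,0,0,0,0,0,0,0], force=60)

```text
time: 10.48
ee_pos: [0.5293, -0.2918, 0.3197]
tcp_rot: [179.8, 0.1, 90.0]
wrist_force: [-0.0, 0.2, 6.8]
opening: 0.026
grasp_force: 58.6
```

Request:
move_arm(jaw=[1,1,1,1,1,1,1], delta_pos=[[0,0,0.01],[0,0,0.02],[0,0,0.025],[0,0,0.03],[0,0,0.03],[0,0,0.025],[0,0,0]], yaw=[0,0,0,0,0,0,0], force=80)

```text
time: 11.07
ee_pos: [0.5285, -0.2914, 0.4641]
tcp_rot: [179.6, 0.2, 90.0]
wrist_force: [0.9, -0.6, -0.6]
opening: 0.0255
grasp_force: 78.8
```

```bash
python3 d.py d1
```

```text
[ 0.52907897 -0.29165685  0.45754099]
long_driver_end scene [345.9 130.6] 0.92 [ 0.79   -0.0074  0.205 ]
long_driver_end side [270.1 168. ] 0.82 [0.5217 0.0283 0.205 ]
long_driver_end wrist [258.2 326.1] 0.72 [ 0.53  -0.404  0.205]
   TRI [ 0.5294 -0.2883  0.3453] [0.0062 0.0054 0.0044]
long_driver_tip scene [336.8 230. ] 0.83 [ 0.6853 -0.1307  0.    ]
long_driver_tip side [267.5 253.6] 0.8 [ 0.5312 -0.107   0.    ]
long_driver_tip wrist [259.2 168.1] 0.81 [ 0.5329 -0.3216  0.    ]
   TRI [ 0.5339 -0.2888  0.1411] [0.0023 0.004  0.0028]
stand scene [311.9 277.8] 0.63 [ 0.5189 -0.2467  0.    ]
stand side [264.3 290. ] 0.67 [ 0.533  -0.2525  0.    ]
stand wrist [248.6 111.5] 0.59 [ 0.5197 -0.2494  0.    ]
   TRI [ 0.5247 -0.2468 -0.0041] [0.0044 0.0081 0.0058]
short_driver scene [296.9 238.3] 0.57 [ 0.5043 -0.2026  0.08  ]
short_driver side [256.4 251.4] 0.53 [ 0.5069 -0.2056  0.08  ]
short_driver wrist [232.3  65.8] 0.73 [ 0.5055 -0.2003  0.08  ]
   TRI [ 0.5061 -0.2003  0.077 ] [0.0008 0.001  0.0008]
```

Request:
move_arm(jaw=[1,1,1,1,1,1,1,1,1,1], delta_pos=[[0.01,0.01,0.012],[0.015,0.025,0.012],[0.012,0.037,0],[0.01,0.038,0],[0.01,0.038,0],[0.01,0.038,0],[0.01,0.038,0],[0.01,0.038,0],[0.005,0.038,0],[0.005,0.038,0]], yaw=[0,0,0,0,0,0,0,0,0,0])

```text
time: 12.65
ee_pos: [0.6261, 0.0484, 0.4816]
tcp_rot: [-180.0, 0.0, 90.0]
wrist_force: [1.2, -0.1, -1.6]
opening: 0.0255
grasp_force: 78.9
```

Request:
move_arm(jaw=[1,1,1,1,1], delta_pos=[[0.004,0.03,0],[0.004,0.02,-0.01],[0,0.01,-0.014],[0,0,0],[0,0,0]], yaw=[0,0,0,0,0])

```text
time: 13.07
ee_pos: [0.6339, 0.1067, 0.4571]
tcp_rot: [-179.9, 0.0, 90.1]
wrist_force: [0.5, -0.2, 0.8]
opening: 0.0251
grasp_force: 78.9
```

```bash
cat > e.py <<'E'
from h import *
import sys
M={c:camera_model(c) for c in ['scene','side','wrist']}
for c in M:
    im=camera(c);cv2.imwrite(f'pics/{sys.argv[1]}{c}.png',im[:,:,::-1])
print(bot.get_obs()['ee_pos'])
zt=bot.get_obs()['ee_pos'][2]-.3175
for n,z in [('long_driver_end',zt+.205),('long_driver_tip',zt),('guard_hole',.063),('guard_pivot',.063),('button_top',.035),('knob_grip',.088)]:
    ob=[]
    for c in M:
        r=pinpoint(c,n)
        if r:
            r=r[0];print(n,c,np.round(r['xy'],1),round(r['confidence'],2),np.round(atz(M[c],r['xy'],z),4))
            if r['confidence']>.4: ob.append((M[c],r['xy']))
    if len(ob)>1: X,e=tri(ob);print('   TRI',np.round(X,4),np.round(e,4))
E
python3 e.py e0
```

```text
[0.6338752  0.1053027  0.45886689]
long_driver_end scene [272.7  76.4] 0.57 [0.6096 0.0768 0.3464]
long_driver_end side [313.1 113.8] 0.69 [0.6357 0.1154 0.3464]
long_driver_end wrist [259.9 325.4] 0.78 [0.6338 0.1111 0.3464]
   TRI [0.6334 0.1097 0.3426] [0.0062 0.0054 0.0013]
long_driver_tip scene [268.4 150.9] 0.91 [0.6193 0.0972 0.1414]
long_driver_tip side [304.8 179.8] 0.57 [0.6295 0.0978 0.1414]
long_driver_tip wrist [256.8 166.5] 0.76 [0.632  0.1119 0.1414]
   TRI [0.6305 0.1113 0.1344] [0.0018 0.0005 0.0018]
guard_hole scene [270.3 174. ] 0.94 [0.6365 0.1089 0.063 ]
guard_hole side [306.9 197.6] 0.97 [0.6442 0.127  0.063 ]
guard_hole wrist [259.9 150.5] 0.84 [0.635  0.1126 0.063 ]
   TRI [0.6387 0.113  0.0656] [0.0044 0.0062 0.0037]
guard_pivot scene [234.4 166.8] 0.75 [0.5695 0.1973 0.063 ]
guard_pivot side [291.3 193.5] 0.66 [0.5925 0.149  0.063 ]
guard_pivot wrist [222.2 135. ] 0.64 [0.595  0.1293 0.063 ]
   TRI [0.5801 0.1454 0.074 ] [0.0346 0.0146 0.0218]
button_top wrist [258.4 144.8] 0.64 [0.6334 0.1146 0.035 ]
knob_grip scene [237.2 164.9] 0.55 [0.5575 0.1583 0.088 ]
knob_grip side [276.8 183.9] 0.66 [0.5415 0.1645 0.088 ]
knob_grip wrist [168.6 114.8] 0.76 [0.5454 0.1523 0.088 ]
   TRI [0.5467 0.1501 0.0943] [0.0055 0.005  0.0026]
```

View pics/e0wrist.png

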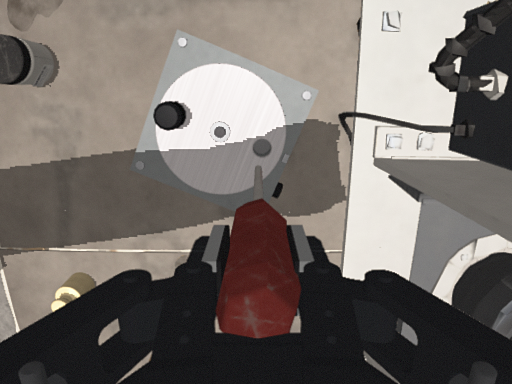

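Request:
move_arm(jaw=[1,1,1,1,1], delta_pos=[[0.002,0,-0.02],[0.002,0,-0.025],[0,0,-0.015],[0,0,0],[0,0,0]], yaw=[0,0,0,0,0])

```text
time: 14.53
ee_pos: [0.6378, 0.1064, 0.3974]
tcp_rot: [-179.9, 0.0, 90.0]
wrist_force: [-0.4, -0.1, 0.6]
opening: 0.0247
grasp_force: 78.9
```

```bash
python3 e.py e1
python3 - <<'E'
import cv2,numpy as np
a=[cv2.imread(f'pics/e1{c}.png') for c in ['wrist','scene','side']]
f=lambda im,x,y,w:cv2.resize(im[y:y+w,x:x+w],(266,266),interpolation=cv2.INTER_CUBIC)
cv2.imwrite('pics/e1c.png',np.hstack([f(a[0],190,90,120),f(a[1],220,125,80),f(a[2],260,150,80)]))
E
```

```text
[0.6380412  0.10640723 0.39944041]
long_driver_end scene [272.8  99.9] 0.64 [0.6145 0.0793 0.2869]
long_driver_end side [311.7 139.3] 0.57 [0.6352 0.0624 0.2869]
long_driver_end wrist [255.9 323.6] 0.78 [0.6366 0.1116 0.2869]
   TRI [0.636  0.105  0.2754] [0.0041 0.0036 0.0019]
long_driver_tip scene [271.2 172.4] 0.6 [0.6228 0.0841 0.0819]
long_driver_tip side [309.8 195.3] 0.77 [0.6512 0.1087 0.0819]
long_driver_tip wrist [257.4 167.7] 0.73 [0.6366 0.1107 0.0819]
   TRI [0.6424 0.1099 0.0739] [0.0073 0.0113 0.0059]
guard_hole scene [268.7 172.9] 0.65 [0.6362 0.1169 0.063 ]
guard_hole side [307.8 199.1] 0.92 [0.6468 0.117  0.063 ]
guard_hole wrist [258.8 160.6] 0.97 [0.6378 0.1131 0.063 ]
   TRI [0.6403 0.1151 0.0637] [0.0045 0.0064 0.0031]
guard_pivot side [290.5 194.9] 0.57 [0.5899 0.1385 0.063 ]
guard_pivot wrist [209.7 142. ] 0.6 [0.594  0.1301 0.063 ]
   TRI [0.5921 0.1308 0.0666] [0.0024 0.0024]
button_top wrist [251.6 192.7] 0.67 [0.6306 0.0747 0.035 ]
knob_grip scene [236.1 165.2] 0.49 [0.5538 0.158  0.088 ]
knob_grip side [277.2 183.2] 0.48 [0.5426 0.1701 0.088 ]
knob_grip wrist [145.9 122.5] 0.84 [0.5458 0.1498 0.088 ]
   TRI [0.5464 0.1495 0.0953] [0.0031 0.0043 0.0019]
```

View pics/e1c.png

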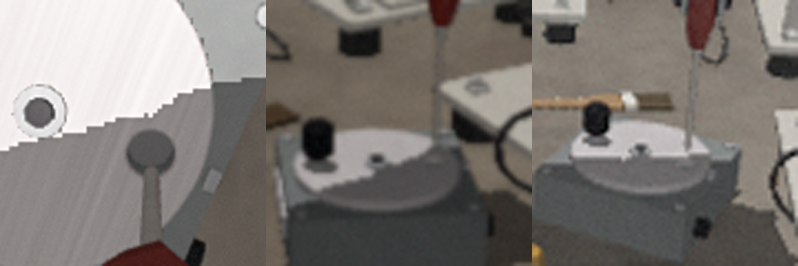

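Run:
```python
from h import *
m=camera_model('wrist')
k=120/266
for n,x,y,z in [('hole',151,150.5,.063),('bolt',39,112,.07),('tip',150,168,.0819),('tip-lo',150,168,.078),('discR',213,100,.063)]:
    print(n,np.round(atz(m,(190+x*k,90+y*k),z),4))
print(bot.get_obs()['time'])
```

```text
hole [0.6378 0.1157 0.063 ]
bolt [0.5938 0.1324 0.07  ]
tip [0.6374 0.1124 0.0819]
tip-lo [0.6374 0.1116 0.078 ]
discR [0.6627 0.1362 0.063 ]
15.5833
```

Request:
move_arm(jaw=[1,1,1,1,1,1,1], delta_pos=[[0,0.0025,0],[0,0,0],[0,0,-0.01],[0,0,-0.01],[0,0,-0.008],[0,0,0],[0,0,0]], yaw=[0,0,0,0,0,0,0])

```text
time: 16.17
ee_pos: [0.6379, 0.1089, 0.3689]
tcp_rot: [-179.9, 0.0, 90.0]
wrist_force: [0.6, 0.3, -1.0]
opening: 0.0251
grasp_force: 78.9
```

```bash
python3 b.py e2
python3 - <<'E'
import cv2,numpy as np
from h import *
for c in ['scene','side']: cv2.imwrite(f'pics/e2{c}.png',camera(c)[:,:,::-1])
a=[cv2.imread(f'pics/e2{c}.png') for c in ['','scene','side']]
f=lambda im,x,y,w:cv2.resize(im[y:y+w,x:x+w],(266,266),interpolation=cv2.INTER_CUBIC)
cv2.imwrite('pics/e2c.png',np.hstack([f(a[0],190,90,120),f(a[1],220,125,80),f(a[2],260,150,80)]))
E
```

```text
cam [0.63730956 0.17519987 0.3379792 ] ee [0.63792803 0.10888201 0.36964312]
guard_pivot [204.6 148.6] 0.89 [0.5937 0.1312 0.063 ]
guard_hole [255.7 171.6] 0.67 [0.6352 0.112  0.063 ]
knob_grip [131.5 129.1] 0.91 [0.5441 0.1499 0.088 ]
```

View pics/e2c.png

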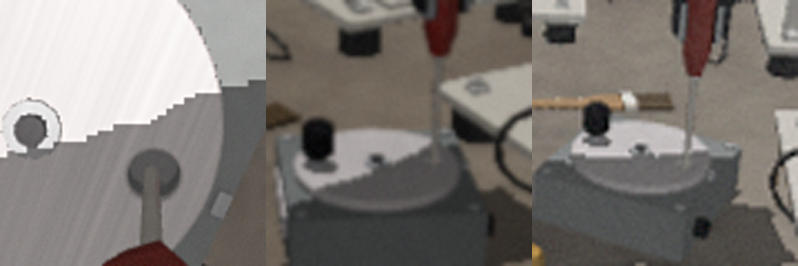

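Request:
move_arm(jaw=[1,1,1,1,1], delta_pos=[[0,0,-0.007],[0,0,-0.006],[0,0,-0.004],[0,0,0],[0,0,0]], yaw=[0,0,0,0,0], force=100)

```text
time: 16.88
ee_pos: [0.6379, 0.1089, 0.3527]
tcp_rot: [180.0, -0.0, 90.0]
wrist_force: [-0.5, -1.1, 1.9]
opening: 0.0248
grasp_force: 98.3
```

Request:
move_arm(jaw=[1,1,1,1], delta_pos=[[0,0,-0.002],[0,0,-0.001],[0,0,0],[0,0,0]], yaw=[0,0,0,0])

```text
time: 17.22
ee_pos: [0.638, 0.1089, 0.3499]
tcp_rot: [180.0, -0.0, 90.0]
wrist_force: [0.1, -0.3, 3.7]
opening: 0.0252
grasp_force: 98.3
```

Request:
move_arm(jaw=[1,1,1,1], delta_pos=[[0,0,-0.002],[0,0,0],[0,0,0],[0,0,0]], yaw=[0,0,0,0])

```text
time: 17.55
ee_pos: [0.638, 0.1089, 0.3488]
tcp_rot: [179.9, -0.0, 90.0]
wrist_force: [-1.6, -1.2, 8.4]
opening: 0.0251
grasp_force: 98.9
```

Request:
move_arm(jaw=[1,1,1], delta_pos=[[0,0,-0.0015],[0,0,0],[0,0,0]], yaw=[0,0,0])

```text
time: 17.8
ee_pos: [0.6378, 0.1088, 0.3485]
tcp_rot: [179.8, -0.0, 90.0]
wrist_force: [-2.4, -0.4, 14.9]
opening: 0.0251
grasp_force: 99.5
```

Request:
move_arm(jaw=[1,1,1], delta_pos=[[0,0,-0.0015],[0,0,0],[0,0,0]], yaw=[0,0,0])

```text
time: 18.05
ee_pos: [0.6377, 0.1088, 0.3483]
tcp_rot: [179.7, -0.0, 90.0]
wrist_force: [-3.7, -0.7, 20.7]
opening: 0.0251
grasp_force: 100.1
```

Request:
move_arm(jaw=[1,1,1,1], delta_pos=[[0,0,0.001],[0,0,0],[0,0,0],[0,0,0]], yaw=[0,0,0,0])

```text
time: 18.38
ee_pos: [0.6378, 0.1088, 0.3484]
tcp_rot: [179.8, -0.0, 90.0]
wrist_force: [-1.3, -0.9, 16.8]
opening: 0.025
grasp_force: 99.5
```

```bash
python3 -c "
from workcell import bot
print(bot.get_obs()['wrist_force'],bot.job_done())"
```

```text
the job is handed in; nothing more can be done
[-1.30386097 -0.92045087 16.77540776] None
```

I handed the job in at about 18 s of the 56 s: the guard disc is turned with its hole over the button and the plunger has dropped home, and the gripped long screwdriver holds the button fully down at about 17 N. I judged plunger and button from force and height readings, and no verdict came back.

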